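# Load the folding transport stand in the microscopy clean room

## Task

Make the sample boxes ready for transport: first swing the stand's prop leg out until it clicks home at its stop, before any box is on the stand; then stack every white sample box, lid up, in one square column centred on the rubber pad and lined up with it, the longest box at the bottom, the large ones next and the small ones on top, with the carry handle still folded down. Last, swing the carry handle up over the column until it clicks home upright, and leave the other things on the bench where they are.

Things in the scene. Friction and masses are not known exactly. Their poses are not given: they have to be found in the camera images.
- long1: closed white sample box, the longest one, 68 mm (its x) by 112 mm (its y) by 28 mm tall, 0.12 to 0.25 kg, grey lid seam and latch; origin at the centre of its underside, z up through the lid. Always there
- large1: closed white sample box, 62 mm (its x) by 84 mm (its y) by 32 mm tall, 0.10 to 0.20 kg, grey lid seam and latch; origin at the centre of its underside, z up through the lid. May be absent
- large2: closed white sample box, 62 mm (its x) by 84 mm (its y) by 32 mm tall, 0.10 to 0.20 kg, grey lid seam and latch; origin at the centre of its underside, z up through the lid. May be absent
- small1: closed white sample box, the smallest size, 52 mm (its x) by 64 mm (its y) by 28 mm tall, 0.06 to 0.13 kg, grey lid seam and latch; origin at the centre of its underside, z up through the lid. May be absent
- small2: closed white sample box, the smallest size, 52 mm (its x) by 64 mm (its y) by 28 mm tall, 0.06 to 0.13 kg, grey lid seam and latch; origin at the centre of its underside, z up through the lid. May be absent
- small3: closed white sample box, the smallest size, 52 mm (its x) by 64 mm (its y) by 28 mm tall, 0.06 to 0.13 kg, grey lid seam and latch; origin at the centre of its underside, z up through the lid. May be absent
- stand: aluminium transport stand fixed to the bench: plate 130 mm (its x) by 116 mm, black rubber pad 74 by 114 mm in the middle, four corner stops 8 mm higher than the pad (76 mm apart along x, 41 to 55 mm out along y), upright cheeks along the y sides (104 mm long, 12 thick, 40 tall) carrying the handle, folding prop leg on its -y side. Origin under its centre, on the bench; x points roughly away from the robot
- pad (a point): centre of the top of the rubber pad, 14 mm above the bench; axes as the stand's. The boxes' longer side goes along its y; the longest box just fits between the four stops and the cheeks (inner faces 120 mm apart), 4 mm free all round
- leg (a joint): prop leg, rad, seen from above turning anticlockwise about its pivot as it swings out: 0 = folded along the stand's -y side, pointing along the stand's -x; 1.571 = its end stop, pointing along the stand's -y. Its arm lies 6 to 14 mm above the bench. Light friction (about 1 N at the knob); a spring detent resists with up to about 8 N at the knob from about 1.29 rad on; past 1.44 rad it pulls the leg home
- leg_knob (a point): grip point on the upright round black knob (16 mm diameter, its top 56 mm above the bench) at the free end of the leg, 42 mm above the bench, 104 mm from the leg's pivot; the knob's lower end is at 14 mm, on the arm
- leg_hinge (a point): on the leg's vertical pivot axis, at the height of leg_knob; axes as the stand's. It stands still
- handle (a joint): carry handle, a U-shaped steel bail, rad: 0 = folded down, reaching along the stand's +x and rising 0.2 rad from the level; it grows as the handle swings up over the pad; 1.371 = its end stop, standing straight up. It stays where it is left (friction, about 1 N at the bar); a spring detent resists with up to about 8 N at the bar from about 1.1 rad on; past 1.24 rad it pulls the handle home
- handle_bar (a point): middle of the handle's black round cross-bar (14 mm thick, grip 84 mm long, along the stand's y), 180 mm from the hinge axis. Upright it is 210 mm above the bench, the tallest column of boxes reaches 162 mm
- handle_hinge (a point): point on the handle's level hinge axis (along the stand's y), 30 mm above the bench over the middle of the pad; axes as the stand's. It stands still
Things that resemble listed ones, but are neither listed nor needed, are in the scene too. Leave any orange or pink look-alike of the small2 alone. Leave any blue or green look-alike of the long1 alone.

How it is judged:
By the outcome, as a careful person would: the job done as asked, in the order asked, and still so for the second after the job is handed in, with the robot touching nothing.
Of large1, large2, small1, small2, small3 only 3 to 4 are there at a start; the rules pass over those that are not, and their reading is None.
At some moment in a run one of long1 may be knocked a few centimetres aside while the robot is not near it.
Once in a run the grip may slacken for a moment while it holds something.
It also fails if it takes over 210 s, if anything falls off the work surface, if the arm or the gripper's body presses on something with over 40 N, if the wrist force passes 120 N, or if a joint passes its speed limit or range.

## Robot

A 6-joint arm with a two-finger parallel gripper is mounted at the origin on the work surface. World frame = base frame: x ahead of the robot, y to its left, z up, the work surface at z = 0. Lengths are in mm, angles in rad, forces in N, time in s.
With the tool pointing down it reaches from about 325 to 850 mm from the base axis. Payload 15.5 kg.
Tool frame: the origin (TCP) lies on the mounting face of the last link; the fingertips stand 191 mm ahead of it and the grasp point (between the pads) lies 172 mm ahead of it; z points along the fingers, y is the line along which they close (so a half turn about z gives the same grasp; the last joint's range is limited). The gripper opens to 91 mm and grips with 3 to 60 N. Pads are 32 mm wide; open, the fingers measure 118 mm over their backs; the gripper's body (76 mm by 178 mm) begins 60 mm behind the grasp point.
Start: joints at [-1.274, 0.494, 1.345, -0, 1.302, -0.096], TCP at [239.237, -577.403, 404.715] pointing down, gripper open.
Joint ranges: [-2.91, 2.91], [-0.82, 2.16], [0.22, 2.67], [-1.22, 4.37], [0.12, 2.79], [-3.08, 3.08]. Speed limits (rad/s): [1.89, 1.89, 2.57, 3.01, 3.01, 3.01].

## Interface

Orientations are given as a unit quaternion [x, y, z, w].
In Python, from cell import env, effector, readout, optics, order gives the robot as it stands. The module is installed in compiled form; this text tells all that it offers. Calls block until the motion is done:
- env.move_ptp(position, orientation): joint-space move of the TCP to a pose.
- env.servo_line(position, vel=150, rotation=None): straight line of the TCP; rotation=None keeps the orientation; vel is the mean speed in mm/s.
- env.goto_joints(angles): joint-space move.
- effector.move_gripper(opening, grip_force=None): finger opening in mm; grip_force is the grip in N (None keeps the last); returns when the fingers have stopped.
- env.pause(seconds).
- env.inverse_kinematics(position, orientation): joint angles nearest the present ones, or None.
- readout.observe(): the state.
- optics.capture(name): name is "scene" or "top" or "wrist"; returns a dict with "pixels" (480x640x3 uint8, red, green, blue), "z_map" (480x640 float32, mm along the optical axis (not along the pixel's ray), 0 where there is no reading), "fx", "fy", "cx", "cy" (pixels), "eye" and "orientation" of the camera in the world. Camera axes: x right, y up, looking along -z (the intrinsics and any distortion apply to the point x, -y, -z); pixel columns grow to the right and rows downward; lengths in mm; the calibration is good to about 2 mm. A picture is of the moment at which its call begins.
A pose or a line that the arm cannot do raises env.MotionError and nothing moves.
- order.hand_in(): hands the job in; it is judged then, once.
The state is a dict: "clock": time; "joints": joint angles; "qvel": joint speeds; "joint_efforts": joint torques, N m; "ee_pos": TCP position; "orientation": TCP orientation; "contact_force": force on the tool from outside, world axes, zero at the start; "moment": the same for the moment, N m; "grip_width": finger opening in mm; "gripper_force": force on a finger pad.
Only numpy, scipy, OpenCV 4.12 (cv2) and the standard library are available. Lean on these libraries where they do the work, as an engineer would, in place of code of your own. Each camera call takes 0.05 s, during which the arm holds its last target. There are 200 camera calls.

## Working session

There is one attempt and no reset: what is moved stays moved. The work goes in short steps, each a Python script; the robot and the scene stay as the last script left them, time stands still between calls to the robot, and variables do not carry over. Pictures are saved under pics/ and viewed, at most 14 in all, crops included, and the job is handed in when it is done.

```bash
mkdir -p pics; ls
cat > h.py <<'E'
import numpy as np, cv2
from scipy.spatial.transform import Rotation as R
from cell import env, effector, readout, optics, order
def cap(name, png=None):
    c=optics.capture(name)
    if png: cv2.imwrite('pics/'+png, c['pixels'][:,:,::-1])
    return c
def cloud(c):
    v,u=np.mgrid[0:480,0:640]; z=c['z_map'].astype(float)
    p=np.stack([(u-c['cx'])/c['fx']*z, -(v-c['cy'])/c['fy']*z, -z],-1)
    P=p@R.from_quat(c['orientation']).as_matrix().T+np.array(c['eye'])
    P[z<=0]=np.nan
    return P
E
python3 - <<'E'
from h import *
for n in ['top','scene']:
    c=cap(n,n+'0.png'); np.savez(n+'0.npz',P=cloud(c),rgb=c['pixels'])
    print(n,c['eye'],c['orientation'],c['fx'],c['cx'],c['cy'],[k for k in c])
s=readout.observe(); print(s)
E
```

```text
pics
top [ 349.24491687  173.12637831 1016.82873376] [-0.04894043  0.05408511  0.71471767 -0.69559923] 446.30082903049174 323.0573001424889 242.87268544164866 ['pixels', 'z_map', 'fx', 'fy', 'cx', 'cy', 'eye', 'orientation']
scene [ 859.12592145 -375.55305607 1049.64451019] [0.28756198 0.08628994 0.27353641 0.91380522] 559.9886682752576 314.4841736127495 238.25512987773087 ['pixels', 'z_map', 'fx', 'fy', 'cx', 'cy', 'eye', 'orientation']
{'clock': 0.1, 'joints': array([-1.27348368e+00,  4.94099690e-01,  1.34605703e+00, -1.31460287e-06,
        1.30253086e+00, -9.55037426e-02]), 'qvel': array([-0.00015999, -0.0025338 , -0.00152368, -0.000995  , -0.00048468,
        0.00106286]), 'joint_efforts': array([ 3.08537790e-03, -8.80241489e+01, -3.82543373e+01,  7.10100378e-02,
        4.81832621e-02, -1.77757602e-05]), 'ee_pos': array([ 239.20477246, -577.26351235,  404.21518268]), 'orientation': array([ 9.80773655e-01,  1.95147992e-01, -5.57780751e-05, -5.44612918e-04]), 'contact_force': array([-0.07568426,  0.0933465 ,  0.91773616]), 'moment': array([-0.01407776, -0.03619053, -0.01085141]), 'gripper_force': 0.0, 'grip_width': 91.13912008695655}
```

View pics/top0.png

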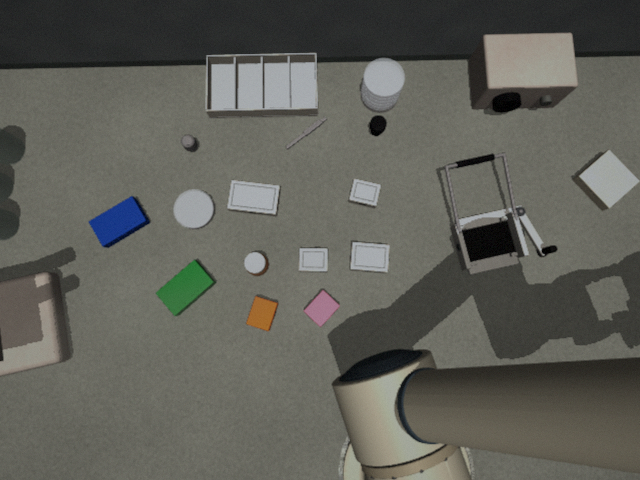

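View pics/scene0.png

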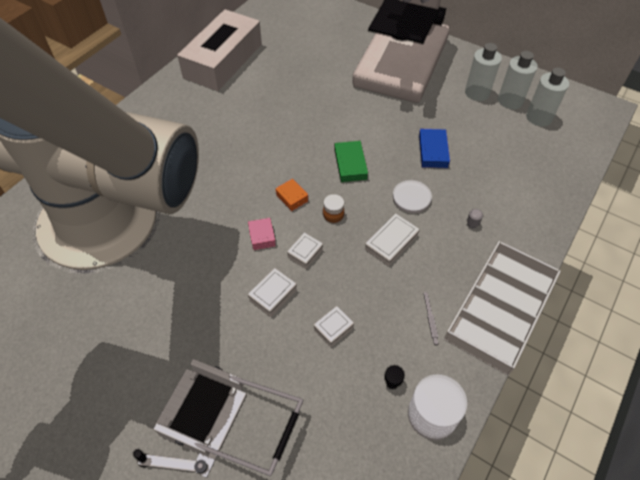

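The top view shows a long box at (253,197), a large one at (370,257), and small ones at (365,193) and (313,260). The stand is at (490,240), with its leg already partly out and the knob at (548,250). An unknown white block sits at (607,180). The blue, green, orange and pink blocks are decoys.

```bash
cat >> h.py <<'E'
def blobs(P,rgb,zlo,zhi,minpix=150,white=True,vmin=105):
    hsv=cv2.cvtColor(rgb,cv2.COLOR_RGB2HSV)
    z=P[:,:,2]; m=(z>zlo)&(z<zhi)
    if white: m&=(hsv[:,:,1]<60)&(hsv[:,:,2]>vmin)
    m=cv2.morphologyEx(m.astype(np.uint8),cv2.MORPH_CLOSE,np.ones((3,3)))
    n,l,st,ce=cv2.connectedComponentsWithStats(m)
    out=[]
    for i in range(1,n):
        if st[i,4]<minpix: continue
        q=P[(l==i)&(z>zlo)&(z<zhi)]
        zz=np.median(q[:,2])
        r=cv2.minAreaRect(q[:,:2].astype(np.float32))
        (cx,cy),(a,b),t=r
        if a>b: a,b,t=b,a,t+90   # short side a along angle t (deg)
        t=(t+90)%180-90
        out.append(dict(px=ce[i].round(),n=st[i,4],c=np.array([cx,cy]),s=(a,b),yaw=t,z=zz))
    return out
E
python3 - <<'E'
from h import *
for n in ['top','scene']:
    d=np.load(n+'0.npz');P,rgb=d['P'],d['rgb']
    print(n,'table z',np.nanmedian(P[:,:,2]))
    for b in blobs(P,rgb,15,45): print(b['px'],b['n'],b['c'].round(1),np.round(b['s'],1),round(b['yaw'],1),b['z'].round(1))
    if n=='top':
        for u,v in [(607,180),(490,240),(547,250),(521,212),(475,160),(450,180),(510,180)]: print(u,v,P[v,u].round(1), rgb[v,u])
d=np.load('scene0.npz');P=d['P']
for u,v in [(200,407),(140,456),(202,466),(286,436)]: print(u,v,P[v,u].round(1))
E
```

```text
top table z 0.7435263274084036
[262.  81.] 983 [878.6 297.7] [142.7 260.5] -0.0 37.8
[377. 103.] 199 [830.1  23.7] [35.7 88.7] -12.2 31.9
[609. 178.] 1851 [ 627.3 -496.2] [100.2 103.1] 38.6 29.8
[365. 192.] 640 [610.2  65.1] [53.  64.1] -14.8 27.9
[253. 197.] 1457 [606.  319.9] [ 69.6 112.5] -8.3 28.3
[193. 208.] 1212 [584.8 458.9] [88.1 89.5] 88.7 17.1
[525. 232.] 432 [ 511.9 -292. ] [ 64.1 104.2] -68.9 38.9
[463. 244.] 230 [ 481.8 -154.6] [ 30.3 103. ] -79.2 39.9
[370. 257.] 1071 [461.2  60.6] [62.3 84.6] -6.0 32.3
[313. 259.] 675 [458.  187.3] [51.4 62.7] -1.3 28.3
607 180 [ 620.8 -486.8   34.9] [160 164 160]
490 240 [ 492.6 -215.9   15.7] [8 5 7]
547 250 [ 463.5 -331.1   39.7] [2 0 0]
521 212 [ 555.2 -291.4   18. ] [99 96 94]
475 160 [ 662.  -173.9   76.5] [12 12 13]
450 180 [ 620.5 -118.3   68.5] [104 101  97]
510 180 [ 618.1 -252.    64.8] [112 111 104]
scene table z 0.32804501172063283
[387.  84.] 251 [351.1 751.1] [ 29. 198.] -77.0 42.1
[412. 195.] 918 [586.4 457.6] [91.4 91.9] -38.9 17.2
[ 94. 240.] 1100 [ 46.  -35.6] [122.2 226.8] -45.0 17.7
[392. 237.] 1299 [608.5 321.3] [ 68.6 116. ] -8.6 28.4
[304. 248.] 607 [462.2 188.2] [53.9 66.9] -2.1 28.2
[505. 305.] 1604 [881.5 300.4] [140.3 264.7] -0.0 37.0
[272. 290.] 1091 [464.4  62.6] [65.6 86.1] -6.0 32.1
[333. 324.] 781 [613.3  66.6] [54.  65.3] -15.3 28.2
[218. 372.] 383 [ 491.2 -140.6] [ 16.8 122.4] -78.0 40.2
[426. 428.] 279 [862.3  -8.9] [36.5 89.1] -87.6 30.7
[183. 437.] 570 [ 512.1 -263.2] [ 31.6 116.8] -78.7 39.2
[173. 462.] 365 [ 516.1 -312.7] [ 18.4 117.3] -61.9 16.2
200 407 [ 494.3 -209.3   15.8]
140 456 [ 476.2 -336.5   52.4]
202 466 [ 565.  -287.8   16.5]
286 436 [ 669.5 -176.4   73.6]
```

Run:
```python
import cv2,numpy as np
a=cv2.imread('pics/top0.png');b=cv2.imread('pics/scene0.png')
x=cv2.resize(a[140:280,430:640],None,fx=3.8,fy=2.1*1.81,interpolation=cv2.INTER_CUBIC)
x=cv2.resize(a[135:285,430:640],(420,300),interpolation=cv2.INTER_CUBIC)
y=cv2.resize(b[340:480,110:320],(380,300),interpolation=cv2.INTER_CUBIC)
w=cv2.resize(a[160:290,220:400],(420,300),interpolation=cv2.INTER_CUBIC)
v=cv2.resize(b[180:350,230:430],(380,300),interpolation=cv2.INTER_CUBIC)
cv2.imwrite('pics/crop1.png',np.vstack([np.hstack([x,y]),np.hstack([w,v])]))
```

```text
(no output)
```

View pics/crop1.png

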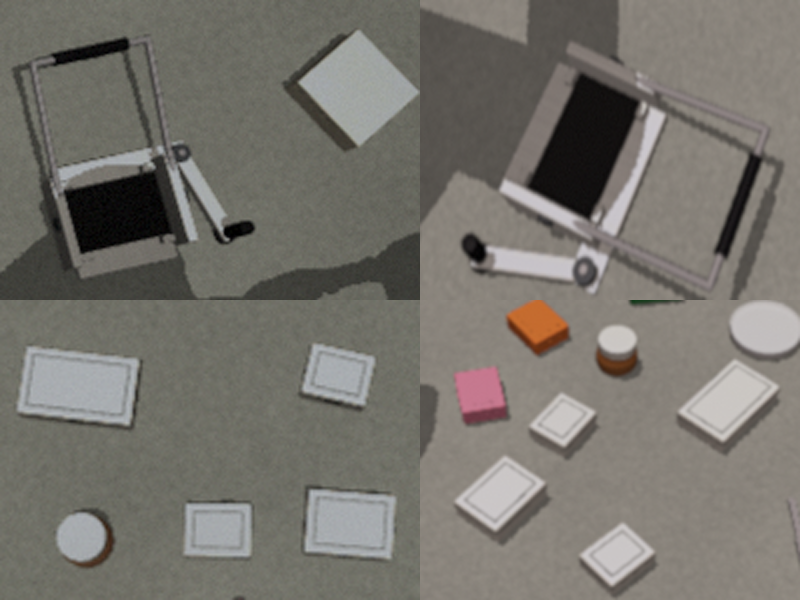

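```bash
cat >> h.py <<'E'
def down(phi):   # phi deg: direction of tool y (closing line) in world
    a=np.radians(phi+90)/2
    return np.array([np.cos(a),np.sin(a),0,0])
def best(p,phi):
    j=readout.observe()['joints']; c=[]
    for f in (phi,phi+180):
        f=(f+180)%360-180
        s=env.inverse_kinematics(list(p),list(down(f)))
        if s is not None: c.append((abs(s[5]),f))
    return min(c)[1]
def goto(g,phi):  # grasp point target, ptp
    p=np.array(g,float)+[0,0,172]; f=best(p,phi); env.move_ptp(list(p),list(down(f))); return f
def line(g,vel=150,phi=None):
    env.servo_line(list(np.array(g,float)+[0,0,172]),vel=vel,rotation=None if phi is None else list(down(phi)))
def st():
    s=readout.observe(); return 't %.1f pos %s w %.1f gf %.1f F %s'%(s['clock'],(s['ee_pos']-[0,0,172]).round(1),s['grip_width'],s['gripper_force'],s['contact_force'].round(1))
E
python3 - <<'E'
from h import *
goto([470,-230,300],11.5); print(st(),readout.observe()['joints'].round(2))
env.pause(0.3)
c=cap('wrist','w0.png'); np.savez('w0.npz',P=cloud(c),rgb=c['pixels']); print(c['eye'],c['fx'])
c=cap('top','top1.png'); P=cloud(c); np.savez('top1.npz',P=P,rgb=c['pixels'])
for b in blobs(P,c['pixels'],15,45,vmin=70): print(b['px'],b['n'],b['c'].round(1),np.round(b['s'],1),round(b['yaw'],1),b['z'].round(1))
print(st())
E
```

```text
t 1.7 pos [ 469.9 -230.8  299.8] w 91.3 gf 0.0 F [-0.1 -0.4  0.6] [-0.57  0.29  1.49 -0.    1.36 -0.77]
[ 456.11180553 -156.67213902  451.83447022] 373.1477095054394
[261.  83.] 2010 [879.1 297.6] [144.  260.5] -0.0 33.4
[377. 103.] 227 [832.7  24.9] [39.  90.4] -15.8 29.2
[617. 167.] 224 [ 656.9 -519.2] [41.6 79.3] -88.0 29.5
[365. 192.] 655 [610.   65.2] [52.8 64.1] -14.6 28.1
[254. 197.] 1487 [605.6 319.1] [ 69.4 112.4] -8.7 28.3
[194. 208.] 1241 [584.4 457.9] [89.6 90. ] 0.8 17.0
[523. 229.] 451 [ 511.  -293.4] [ 52.  109.5] -78.7 38.8
[463. 244.] 322 [ 486.1 -153.6] [ 31.2 114.2] -79.4 39.7
[370. 257.] 1077 [461.3  60.8] [62.9 84.6] -5.8 32.3
[313. 259.] 676 [458.1 187.4] [51.3 62.6] -1.5 28.3
[ 49. 345.] 361 [283.6 766.3] [ 98.  199.6] 57.4 41.5
t 2.1 pos [ 469.9 -230.3  299.9] w 90.9 gf 0.0 F [0.1 0.4 0.1]
```

View pics/w0.png

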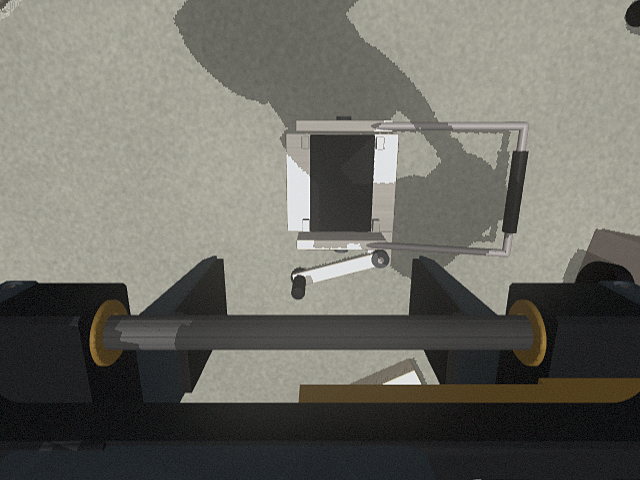

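View pics/top1.png

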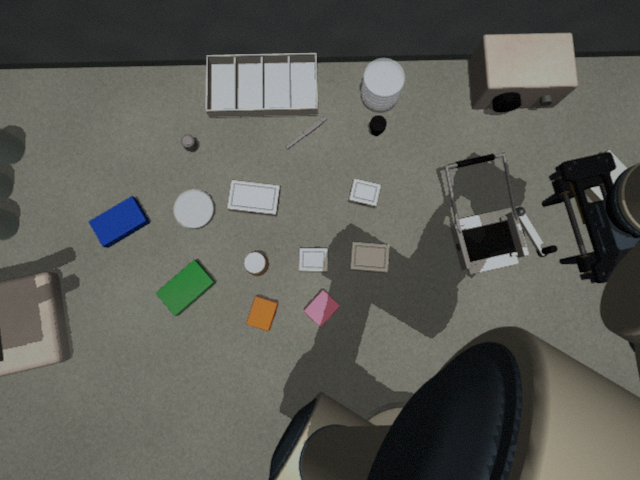

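The wrist view shows the pad at (343,183), the knob at (298,288), the pivot at (380,258) and the handle bar at (516,192). The second top view shows no further boxes, so the set is long, large, small and small. The big block at right is 100x100 with no seam, so I'll leave it.

```bash
cat >> h.py <<'E'
def stand(P,rgb,pr=True):
    z=P[:,:,2]; g=rgb.max(2); near=np.hypot(P[:,:,0]-493,P[:,:,1]+212)<85
    m=((g<60)&(z>8)&(z<22)&near).astype(np.uint8)
    m=cv2.morphologyEx(m,cv2.MORPH_OPEN,np.ones((3,3)))
    n,l,s,_=cv2.connectedComponentsWithStats(m); i=1+np.argmax(s[1:,4])
    q=P[(l==i)]; r=cv2.minAreaRect(q[:,:2].astype(np.float32))
    return r, np.median(q[:,2])
E
python3 - <<'E'
from h import *
for n in ['w0','top0','top1','scene0']:
    d=np.load(n+'.npz');P,rgb=d['P'],d['rgb']
    z=P[:,:,2]; print(n,*stand(P,rgb))
    c=np.array([493.,-212]); 
    # local frame at yaw 11.5
    e=np.radians(11.5); X=(P[:,:,0]-c[0])*np.cos(e)+(P[:,:,1]-c[1])*np.sin(e); Y=-(P[:,:,0]-c[0])*np.sin(e)+(P[:,:,1]-c[1])*np.cos(e)
    # cheeks
    for nm,s in (('+',1),('-',-1)):
        m=(z>36)&(z<43)&(abs(X)<50)&(abs(s*Y-66)<12); q=P[m]
        if len(q)>30:
            r=cv2.minAreaRect(q[:,:2].astype(np.float32)); ll=np.polyfit(q[:,0],q[:,1],1); print(' cheek',nm,m.sum(),np.round(r[0],1),np.round(r[1],1),round(r[2],1),'slope deg',np.degrees(np.arctan(ll[0])).round(2),'Y',Y[m].mean().round(1),'X',X[m].min().round(1),X[m].max().round(1))
    m=(z>46)&(z<60)&(Y<-85)&(Y>-150)&(X>-80)&(X<60); q=P[m]; print(' knob top',m.sum(),np.nanmedian(q,0), (np.nanmin(q,0)+np.nanmax(q,0))/2 if m.sum() else 0)
    m=(rgb.max(2)<60)&(z>60)&(z<80)&(X>150)&(X<200)&(abs(Y)<60); q=P[m]; print(' bar',m.sum(),(np.nanmin(q,0)+np.nanmax(q,0))/2 if m.sum() else 0, np.degrees(np.arctan(np.polyfit(q[:,1],q[:,0],1)[0])) if m.sum()>10 else 0)
    m=(z>20)&(z<33)&(Y<-75)&(Y>-105)&(X>20)&(X<80);q=P[m]; print(' pivot',m.sum(),np.nanmedian(q,0) if m.sum() else 0)
    m=(z>12)&(z<17)&(Y<-80)&(Y>-130)&(X>-60)&(X<60);q=P[m]; print(' arm',m.sum(),np.nanmedian(q,0) if m.sum() else 0, np.degrees(np.arctan(np.polyfit(q[:,0],q[:,1],1)[0])) if m.sum()>10 else 0)
E
```

```text
w0 ((495.28558349609375, -208.58547973632812), (73.32347869873047, 111.77635955810547), 11.436156272888184) 13.92503942077039
 cheek + 1076 [ 479.5 -142.9] [98.8 14.1] 10.6 slope deg 10.69 Y 69.3 X -49.0 49.8
 cheek - 867 [ 506.4 -275.1] [98.7 16.5] 11.0 slope deg 11.39 Y -62.1 X -48.8 49.9
 knob top 172 [ 468.92972691 -333.52713669   55.49200061] [ 468.89717367 -335.28521845   51.74535948]
 bar 1110 [ 666.24298603 -178.71742729   70.99857047] -11.075610453638353
 pivot 2 [ 562.10927866 -288.44847929   20.59077008]
 arm 1121 [ 520.16976445 -309.25472455   14.05149055] 25.098111849277835
top0 ((493.0128173828125, -215.9521942138672), (74.51216888427734, 114.27169799804688), 11.182456970214844) 14.075545496976702
 cheek + 237 [ 479.4 -144.3] [99.3 16.7] 10.6 slope deg 11.25 Y 68.3 X -49.5 49.9
 cheek - 235 [ 506.1 -276.3] [99.3 16.9] 11.8 slope deg 11.33 Y -63.9 X -49.7 49.6
 knob top 55 [ 465.19393518 -334.89992064   54.6672186 ] [ 465.83923843 -337.75750935   53.18152015]
 bar 225 [ 663.85989892 -176.31548775   70.988809  ] -10.834848275225948
 pivot 2 [ 559.37938679 -289.62564398   
[... 568 characters left out ...]
53566 -288.67097326   20.42366814]
 arm 287 [ 515.38986449 -312.92095837   14.08949993] 24.05002355914291
scene0 ((494.32379150390625, -207.20986938476562), (74.87316131591797, 111.48672485351562), 12.020302772521973) 13.768942338190755
 cheek + 301 [ 479.7 -143.9] [98.7 14.8] 11.1 slope deg 10.81 Y 68.1 X -48.7 49.9
 cheek - 372 [ 505.8 -276.2] [99.4 16.5] 10.8 slope deg 10.79 Y -64.0 X -49.9 49.5
 knob top 82 [ 471.16117808 -336.37152303   55.30704722] [ 469.33394451 -336.2562086    53.03716423]
 bar 338 [ 667.82366188 -175.1204518    72.80849592] -10.874488009188509
 pivot 6 [ 566.82056363 -293.72634064   20.2975782 ]
 arm 501 [ 519.47181708 -311.40134096   14.12296816] 26.697137877041857
```

```bash
cat >> h.py <<'E'
YAW=11.2
def local(P,c,yaw=YAW):
    e=np.radians(yaw); d=P[...,:2]-np.array(c)[:2]
    return d[...,0]*np.cos(e)+d[...,1]*np.sin(e), -d[...,0]*np.sin(e)+d[...,1]*np.cos(e)
def measure(P,rgb,c=(494,-209.5)):
    z=P[:,:,2]; X,Y=local(P,c)
    o={}
    m=(z>37)&(z<43)&(abs(X)<58)&(abs(abs(Y)-66)<14)
    for s in (1,-1):
        k=m&(s*Y>0)&(abs(X)<50); o['cheek%d'%s]=(np.percentile(Y[k],2).round(1),np.percentile(Y[k],98).round(1)); 
        q=P[k]; o['slope%d'%s]=np.degrees(np.arctan(np.polyfit(X[k],Y[k],1)[0])).round(2)+YAW
        k=m&(s*Y>0); o['cheekX%d'%s]=(X[k].min().round(1),X[k].max().round(1))
    k=(rgb.max(2)<60)&(z>8)&(z<20)&(abs(Y)<35)&(abs(X)<50); o['padX']=(np.percentile(X[k],1).round(1),np.percentile(X[k],99).round(1))
    k=(z>50)&(z<60)&(Y<-85)&(Y>-170)&(X>-80)&(X<80); o['knob']=(np.nanmedian(X[k]).round(1),np.nanmedian(Y[k]).round(1),k.sum())
    k=(z>60)&(z<80)&(X>150)&(X<200)&(abs(Y)<50); o['barX']=(np.percentile(X[k],2).round(1),np.percentile(X[k],98).round(1)) if k.any() else None
    k=(z>4)&(z<20)&(abs(X)<75)&(abs(Y)<40); o['plateX']=(X[k].min().round(1),X[k].max().round(1))
    return o
E
python3 - <<'E'
from h import *
C=np.array([494,-209.5]); e=np.radians(11.2); n=np.array([-np.sin(e),np.cos(e)])
for i,(s,f) in enumerate(((-1,11.2),(1,-168.8))):
    p=list(C+s*75*n)+[472]
    env.move_ptp(p,list(down(f))); env.pause(.3)
    c=cap('wrist','v%d.png'%i); P=cloud(c); np.savez('v%d.npz'%i,P=P,rgb=c['pixels']); print(c['eye'].round(1)); print(measure(P,c['pixels'])); print(st())
E
```

```text
[ 494.8 -208.7  452.2]
{'cheek1': (np.float64(61.3), np.float64(72.9)), 'slope1': np.float64(11.18), 'cheekX1': (np.float64(-50.6), np.float64(55.7)), 'cheek-1': (np.float64(-71.4), np.float64(-59.0)), 'slope-1': np.float64(11.219999999999999), 'cheekX-1': (np.float64(-50.9), np.float64(54.8)), 'padX': (np.float64(-34.7), np.float64(37.3)), 'knob': (np.float64(-48.2), np.float64(-117.8), np.int64(162)), 'barX': (np.float64(170.0), np.float64(182.5)), 'plateX': (np.float64(-63.8), np.float64(66.5))}
t 2.8 pos [ 508.3 -282.6  300.3] w 91.3 gf 0.0 F [-0.  -0.3 -0.2]
[ 495.  -208.4  451.9]
{'cheek1': (np.float64(59.9), np.float64(72.3)), 'slope1': np.float64(11.049999999999999), 'cheekX1': (np.float64(-50.5), np.float64(55.2)), 'cheek-1': (np.float64(-71.8), np.float64(-60.2)), 'slope-1': np.float64(11.299999999999999), 'cheekX-1': (np.float64(-50.2), np.float64(53.7)), 'padX': (np.float64(-34.9), np.float64(37.6)), 'knob': (np.float64(-48.3), np.float64(-116.2), np.int64(152)), 'barX': (np.float64(170.1), np.float64(182.5)), 'plateX': (np.float64(-63.7), np.float64(66.4))}
t 6.1 pos [ 479.4 -136.   300. ] w 91.2 gf 0.0 F [-0.5  1.4  0.1]
```

```bash
cat >> h.py <<'E'
C=np.array([495.3,-208.7])
def world(x,y,yaw=YAW,c=C):
    e=np.radians(yaw); return np.array([c[0]+x*np.cos(e)-y*np.sin(e), c[1]+x*np.sin(e)+y*np.cos(e)])
E
python3 - <<'E'
from h import *
for n in ['v0','v1']:
    d=np.load(n+'.npz');P,rgb=d['P'],d['rgb']; X,Y=local(P,C); z=P[:,:,2]
    k=(rgb.max(2)<110)&(z>9)&(z<30)&(abs(X-50)<20)&(abs(Y+92)<18)
    n_,l,s,ce=cv2.connectedComponentsWithStats(k.astype(np.uint8)); i=1+np.argmax(s[1:,4]); k=l==i
    print('cap',k.sum(),X[k].min(),X[k].max(),Y[k].min(),Y[k].max(),np.median(z[k]))
    k=(rgb.max(2)>120)&(z>10)&(z<18)&(X>-30)&(X<35)&(Y<-78)&(Y>-125); p=np.polyfit(X[k],Y[k],1); print('arm line',p, 'deg',np.degrees(np.arctan(p[0])),'Y at 50',np.polyval(p,50),'at -49.6',np.polyval(p,-49.6))
    k=(z>54)&(z<60)&(Y<-85)&(Y>-170)&(X>-80)&(X<80); print('knob',X[k].min(),X[k].max(),Y[k].min(),Y[k].max())
E
```

```text
cap 244 39.677104139966076 60.31620894750859 -102.61140425604218 -80.5857785446962 15.871666720664194
arm line [   0.26524396 -105.20984057] deg 14.855286927083677 Y at 50 -91.94764259735632 at -49.6 -118.36594095193676
knob -57.397306982910834 -42.85307668196255 -126.65245673530664 -111.24970625328864
cap 227 39.73809285137701 60.18046243590113 -102.7483877563768 -81.58088116591702 15.865068596364722
arm line [   0.27905788 -105.9717928 ] deg 15.592179258591171 Y at 50 -92.01889859938836 at -49.6 -119.81306384098073
knob -57.925522686346355 -42.72035819780665 -120.49910077689769 -112.64759370773626
```

Run:
```python
from h import *
piv=(50,-92)
def k(th): t=np.radians(th); return world(piv[0]-104*np.cos(t),piv[1]-104*np.sin(t))
th=15.2
effector.move_gripper(45,15)
f=goto([*k(th),120],YAW+th-90); print(f)
line([*k(th),42],150); print(st())
effector.move_gripper(0,15); print(st())
ts=np.linspace(th,91,11)[1:]
for t in ts:
    line([*k(t),42],100,f+t-th); 
    if t in ts[[0,4,7,9]]: print(round(t),st())
env.pause(.3); print(st())
effector.move_gripper(45); print(st())
line([*k(91),130],250)
C2=k(91)
env.pause(.2); c=cap('wrist'); P=cloud(c); X,Y=local(P,C); z=P[:,:,2]
m=(z>54)&(z<60)&(Y<-150)&(X>-10)&(X<110)&(Y>-240); print('knob local',m.sum(),X[m].min(),X[m].max(),Y[m].min(),Y[m].max()) if m.any() else 0
c=cap('top','t2.png');P=cloud(c); X,Y=local(P,C); z=P[:,:,2]
m=(z>10)&(z<60)&(Y<-80)&(Y>-240)&(X>-70)&(X<110);print(m.sum())
cv2.imwrite('pics/t2c.png',cv2.resize(c['pixels'][150:300,430:640,::-1],(700,500)))
```

```text
-63.599999999999994
t 9.5 pos [ 469.3 -335.6   42.6] w 45.0 gf 0.0 F [ 0.6 -0.3  0.6]
t 10.1 pos [ 469.1 -335.6   42.3] w 15.8 gf 15.0 F [-1.5 -0.3  5. ]
23 t 10.3 pos [ 476.1 -347.5   42.2] w 15.5 gf 15.0 F [0.4 0.9 8.4]
53 t 11.5 pos [ 516.9 -382.4   42.1] w 16.1 gf 15.0 F [ 0.6  0.7 10.2]
76 t 12.3 pos [ 556.2 -392.3   42.1] w 15.6 gf 15.0 F [-4.8  2.6 12.2]
91 t 12.9 pos [ 582.  -390.3   41.8] w 15.5 gf 15.0 F [-16.8  -1.   17. ]
t 13.2 pos [ 581.8 -390.3   41.9] w 15.1 gf 15.0 F [-15.8  -0.1  16.6]
t 13.8 pos [ 584.2 -390.8   41.9] w 44.8 gf 0.0 F [ 0.9  0.8 -0.4]
knob local 440 42.007780317168866 57.34525531189126 -203.13578809355192 -187.74035237188468
188
```

View pics/t2c.png

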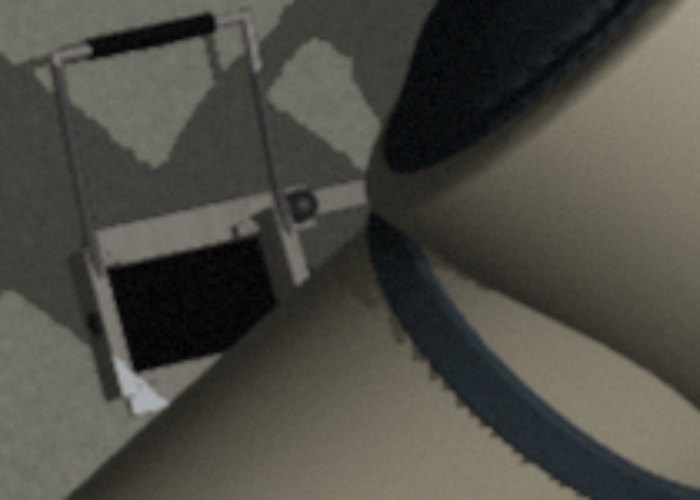

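The leg is home: the knob is at local (50,-195), which is 90°. Next is the long box, with a close look before the grasp.

```bash
cat >> h.py <<'E'
def ang(phi): return np.array([np.cos(np.radians(phi)),np.sin(np.radians(phi))])
def find(P,c,H,r=75):
    z=P[:,:,2]; m=(abs(z-H)<4)&(np.hypot(P[:,:,0]-c[0],P[:,:,1]-c[1])<r)
    m=m.astype(np.uint8); n,l,s,_=cv2.connectedComponentsWithStats(m); i=1+np.argmax(s[1:,4])
    q=P[(l==i)].astype(np.float32)
    (cx,cy),(a,b),t=cv2.minAreaRect(q[:,:2])
    if a>b: a,b,t=b,a,t+90
    return np.array([cx,cy]),(a,b),(t+90)%180-90,np.median(q[:,2])
def look(c,phi,H,zc=230,back=115,png=None):
    g=np.array(c)
    f=best([*c,400],phi); p=g-back*ang(f+90)
    env.move_ptp([*p,zc+172],list(down(f))); env.pause(.25)
    k=cap('wrist',png); return find(cloud(k),c,H)
def inhand(ztop):   # extent of held box's near edge along tool x, from wrist picture
    k=cap('wrist'); P=cloud(k); s=readout.observe(); g=s['ee_pos']; M=R.from_quat(s['orientation']).as_matrix()
    L=(P-g)@M; m=(abs(P[:,:,2]-ztop)<4)&(abs(L[:,:,1])<25)&(abs(L[:,:,0])<80)
    return np.percentile(L[:,:,0][m],[1,99]).round(1) if m.sum()>20 else m.sum(), m.sum()
def pick(c,phi,H,W,force=30,gz=22):
    c,s,t,z=look(c,phi,H); print('seen',c.round(1),np.round(s,1),round(t,1),round(z,1))
    if abs(s[0]-W)>6 or abs(z-H)>3: print('MISMATCH'); return False
    effector.move_gripper(91)
    f=goto([*c,110],t); line([*c,gz],150); effector.move_gripper(0,force); print(st())
    return f
def carry(gz0,zc,force=None):
    p=readout.observe()['ee_pos']-[0,0,172]; line([p[0],p[1],zc],200)
    j=best([*C,zc+172],YAW); line([*C,zc],350,j); return j
E
python3 - <<'E'
from h import *
f=pick((607,320.5),-8.5,28,68); print(f)
if f is not False:
    carry(22,100); env.pause(.2); print(st()); print(inhand(100+6)); print(readout.observe()['joints'].round(2))
E
```

```text
Traceback (most recent call last):
  File "h.py", line 92, in pick
    c,s,t,z=look(c,phi,H); print('seen',c.round(1),np.round(s,1),round(t,1),round(z,1))
            ~~~~^^^^^^^^^
  File "h.py", line 86, in look
    k=cap('wrist',png); return find(cloud(k),c,H)
                               ~~~~^^^^^^^^^^^^^^
  File "h.py", line 79, in find
    (cx,cy),(a,b),t=cv2.minAreaRect(q[:,:2])
                    ~~~~~~~~~~~~~~~^^^^^^^^^
cv2.error: OpenCV(4.12.0) /io/opencv/modules/imgproc/src/convhull.cpp:143: error: (-215:Assertion failed) total >= 0 && (depth == CV_32F || depth == CV_32S) in function 'convexHull'
```

```bash
sed -i 's/cv2.minAreaRect(q\[:,:2\])/cv2.minAreaRect(np.ascontiguousarray(q[:,:2]))/' h.py
python3 - <<'E'
from h import *
k=cap('wrist','w3.png'); P=cloud(k); print(st(),k['eye'].round(1)); print(find(P,(607,320.5),28))
E
```

```text
t 17.1 pos [590.1 206.6 229.9] w 44.9 gf 0.0 F [ 0.  -0.6  0.2] [602.2 280.9 381.9]
(array([607.6963501 , 322.26525879]), (68.7067642211914, 111.64395904541016), -8.205345153808594, np.float32(28.106583))
```

View pics/w3.png

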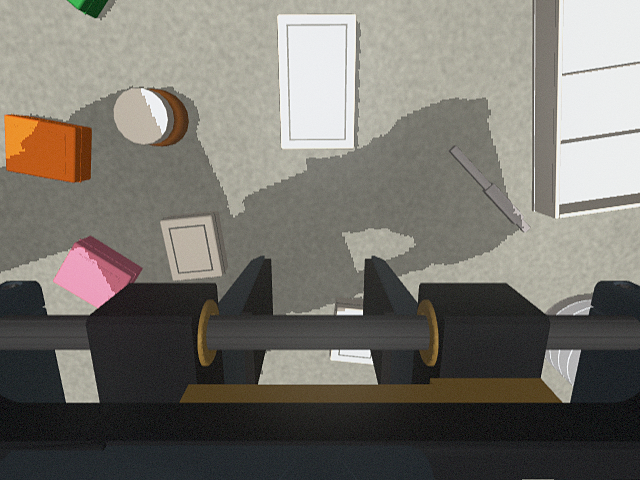

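The wrist view shows the long box at (316,82), with a seam and a measured size of 68.7 × 111.6 × 28. A small box is at (193,248). The orange and pink decoys are at (48,148) and (98,272). Picking long1.

```bash
sed -i 's/back=115/back=95/' h.py
python3 - <<'E'
from h import *
f=pick((607.7,322.3),-8.2,28,68); print(f)
if f is not False:
    carry(22,100); env.pause(.2); print(st()); print(inhand(100+6)); print(readout.observe()['joints'].round(2))
E
```

```text
seen [607.9 322.5] [ 68.3 110.8] -8.2 28.1
t 20.4 pos [608.  322.6  22.6] w 67.9 gf 30.0 F [-1.2 -0.5  6.4]
-8.200767517089844
t 22.8 pos [ 495.5 -207.9  100. ] w 67.9 gf 30.0 F [-0.3  0.2 -1.7]
(array([-34.3,  54.8]), np.int64(19436))
[-0.51  0.54  1.71  0.    0.89 -0.71]
```

```bash
cat >> h.py <<'E'
def place(zbase,gz=22,op=84,off=(0,0)):
    t=C+np.array(off)
    p=readout.observe()['ee_pos']; line([*t,zbase+gz+15],150); print(st())
    line([*t,zbase+gz+0.7],40); print('down',st())
    effector.move_gripper(op); env.pause(.1); line([*t,zbase+gz+90],250); print(st())
def check(zs,png=None):   # look at the stand; boxes' top faces at heights zs -> offset from pad
    f=best([*C,450],YAW); p=C-75*ang(f+90); env.move_ptp([*p,max(472,zs[-1]+172+200)],list(down(f))); env.pause(.3)
    k=cap('wrist',png); P=cloud(k); X,Y=local(P,C); z=P[:,:,2]
    c,s,t,zz=find(P,C,zs[-1]); x,y=local(np.array([*c,0]),C); print('box top local',x.round(1),y.round(1),np.round(s,1),round(t-YAW,1),zz.round(1))
    return P,k
E
python3 - <<'E'
from h import *
place(14)
P,k=check([42],'s1.png'); print(measure(P,k['pixels'],C)); print(st())
E
```

```text
t 23.4 pos [ 495.4 -208.6   51.1] w 67.8 gf 30.0 F [ 0.6 -1.3 -1.7]
down t 23.9 pos [ 495.3 -208.7   36.5] w 68.0 gf 30.0 F [ 0.6  0.1 -2.3]
t 24.9 pos [ 495.3 -208.7  126.6] w 84.2 gf 0.0 F [ 0.5  0.  -0.2]
box top local 1.4 -0.8 [ 68.  110.9] -0.0 42.1
{'cheek1': (np.float64(52.4), np.float64(71.8)), 'slope1': np.float64(10.85), 'cheekX1': (np.float64(-51.8), np.float64(56.8)), 'cheek-1': (np.float64(-71.1), np.float64(-52.6)), 'slope-1': np.float64(11.68), 'cheekX-1': (np.float64(-52.2), np.float64(51.6)), 'padX': (np.float64(-36.8), np.float64(-34.9)), 'knob': (np.float64(nan), np.float64(nan), np.int64(0)), 'barX': (np.float64(168.7), np.float64(181.1)), 'plateX': (np.float64(-65.4), np.float64(64.8))}
t 26.1 pos [ 509.9 -282.1  299.4] w 83.9 gf 0.0 F [-0.2  0.1  0.2]
  return np.nanmean(a, axis, out=out, keepdims=keepdims)
```

Run:
```python
import cv2
a=cv2.imread('pics/s1.png'); cv2.imwrite('pics/s1c.png',cv2.resize(a[150:320,220:430],(740,600),interpolation=cv2.INTER_CUBIC))
```

```text
(no output)
```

View pics/s1c.png

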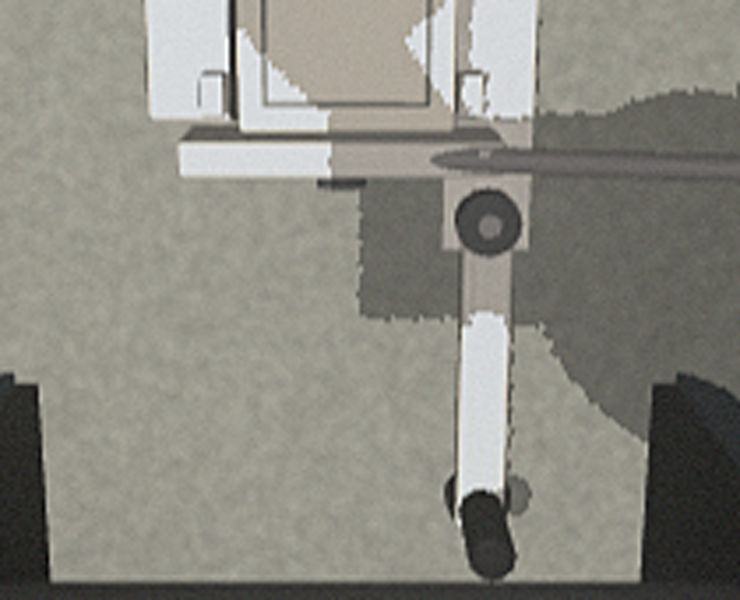

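The crop shows the long box sitting square between the corner stops (left at 226, right at 459), about 1 mm toward +x, and the leg is straight out. Next is the large box.

Run:
```python
from h import *
f=pick((462.5,61.5),-6,32,62); print(f)
if f is not False:
    carry(22,110); env.pause(.2); print(st()); print(inhand(110+10));
```

```text
seen [463.8  63.4] [62.6 83. ] -6.0 32.1
t 29.7 pos [463.8  63.4  22.3] w 62.0 gf 30.0 F [-1.7  0.3  8.2]
-5.9857025146484375
t 31.4 pos [ 495.2 -207.5  109.8] w 61.9 gf 30.0 F [ 0.1  0.1 -1.2]
(array([-31.2,  41.5]), np.int64(15415))
```

Run:
```python
from h import *
place(42,off=(-.98,-.19))
P,k=check([42,74],'s2.png'); print(st())
f=pick((611.5,66),-14.8,28,52,gz=22)
if f is not False:
    carry(22,150); env.pause(.2); print(st()); print(inhand(150+6));
```

```text
t 31.8 pos [ 494.3 -208.5   78.9] w 62.2 gf 30.0 F [-0.2 -0.1 -1.1]
down t 32.4 pos [ 494.3 -208.9   64.5] w 62.0 gf 30.0 F [-0.1  0.3 -1. ]
t 33.5 pos [ 494.3 -208.9  154.6] w 83.7 gf 0.0 F [-0.3  0.9  0.3]
box top local 0.1 0.1 [62.6 83.3] -0.1 74.1
t 34.5 pos [ 509.9 -282.   299.4] w 83.8 gf 0.0 F [0.4 0.2 0.2]
seen [613.   67.8] [52.5 63.6] -15.1 28.0
t 38.3 pos [613.   67.8  22.1] w 51.9 gf 30.0 F [-0.3  0.   4.1]
t 40.3 pos [ 495.7 -207.6  149.9] w 51.8 gf 30.0 F [ 0.1  0.5 -0.2]
(array([-31.1,  31.6]), np.int64(11598))
```

Run:
```python
from h import *
place(74,off=(-.98,-.19),op=75)
P,k=check([42,74,102]); print(st())
f=pick((461,188),-1.8,28,52,gz=22)
if f is not False:
    carry(22,175); env.pause(.2); print(st()); print(inhand(175+6));
```

```text
t 40.8 pos [ 494.4 -208.7  111. ] w 51.5 gf 30.0 F [ 0.9 -0.1 -1.2]
down t 41.3 pos [ 494.3 -208.9   96.6] w 51.7 gf 30.0 F [-1.   0.2 -1.7]
t 42.5 pos [ 494.3 -208.9  186.5] w 75.2 gf 0.0 F [ 0.4  1.  -0.2]
box top local 0.1 -0.4 [52.5 63.6] 0.1 102.0
t 43.4 pos [ 509.9 -281.9  301.4] w 75.5 gf 0.0 F [-0.   0.  -0.5]
seen [461.2 189.5] [52.4 63.9] -2.8 28.0
t 47.7 pos [461.2 189.5  22.1] w 51.6 gf 30.0 F [-1.   0.   4.7]
t 50.1 pos [ 495.3 -207.7  175. ] w 52.0 gf 30.0 F [ 0.4  0.3 -1.5]
(array([-31.1,  31.7]), np.int64(11656))
```

Run:
```python
from h import *
place(102,off=(-.98,-.19),op=75)
P,k=check([42,74,102,130],'s4.png'); print(measure(P,k['pixels'],C)['plateX'],st())
goto([450,330,300],0); env.pause(.2)
a=cap('top'); b=cap('scene'); 
cv2.imwrite('pics/both.png',np.hstack([cv2.resize(x['pixels'][:,:,::-1],(400,300)) for x in (a,b)]))
```

```text
t 50.5 pos [ 494.3 -208.7  139. ] w 51.6 gf 30.0 F [ 0.  -0.3 -1.8]
down t 51.1 pos [ 494.3 -208.9  124.5] w 52.0 gf 30.0 F [-0.9  0.4 -1.4]
t 52.2 pos [ 494.2 -208.8  214.5] w 75.2 gf 0.0 F [ 0.4 -0.7 -0.2]
box top local 0.1 -0.5 [52.5 63.6] 0.2 130.0
(np.float64(-65.2), np.float64(64.9)) t 53.2 pos [ 509.9 -281.9  329.4] w 75.1 gf 0.0 F [-1.1 -0.  -0.5]
  return np.nanmean(a, axis, out=out, keepdims=keepdims)
```

View pics/both.png

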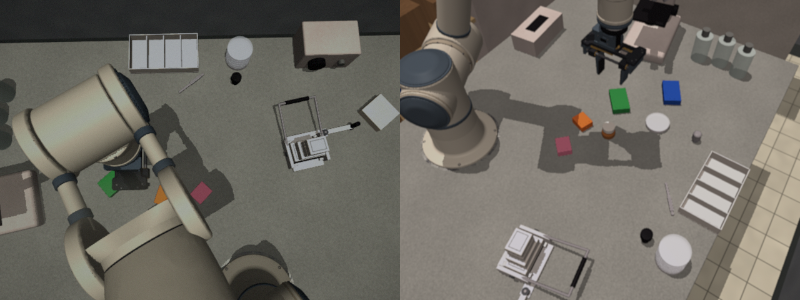

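View pics/s4.png

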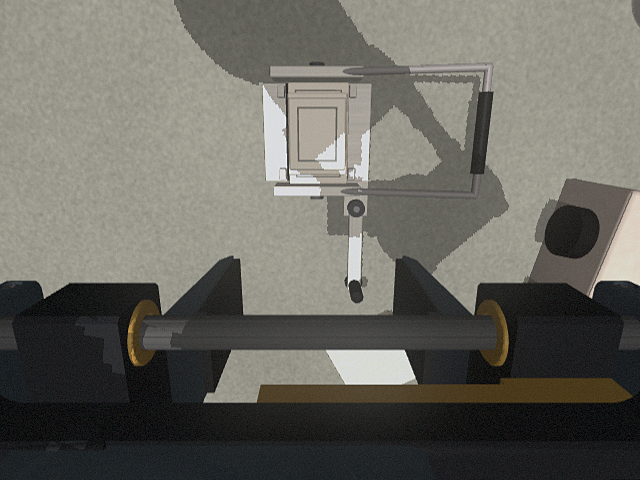

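The stack is concentric and square: box tops at (317,133), every offset ≤1.5 mm, top at 130 mm. No white boxes are left on the bench. Next is the handle, after checking clearance to the device beside it.

Run:
```python
from h import *
P=np.load('top0.npz')['P']; X,Y=local(P,C); z=P[:,:,2]
m=(z>25)&(X>190)&(X<420)&(abs(Y)<200); 
for y0 in range(-200,200,40):
    k=m&(Y>=y0)&(Y<y0+40); print(y0,k.sum(), X[k].min().round() if k.any() else None, np.nanmax(z[k]).round() if k.any() else None)
d=P
goto([*world(175,0),200],YAW); k=cap('wrist'); P=cloud(k); X,Y=local(P,C); z=P[:,:,2]
m=(k['pixels'].max(2)<70)&(z>62)&(z<80)&(X>150)&(X<200)&(abs(Y)<60); print('bar',m.sum(),np.percentile(X[m],[2,98]),np.percentile(Y[m],[1,99]),np.percentile(z[m],95)) if m.any() else 0
print(readout.observe()['joints'].round(2),st())
for a in (0.2,0.9,1.57): print(env.inverse_kinematics([*world(180*np.cos(a),0),30+180*np.sin(a)+172],list(readout.observe()['orientation'])))
```

```text
-200 1353 269.0 115.0
-160 1221 275.0 115.0
-120 1418 279.0 115.0
-80 1115 307.0 113.0
-40 0 None None
0 0 None None
40 0 None None
80 121 367.0 89.0
120 623 352.0 89.0
160 927 293.0 90.0
bar 1818 [169.27343231 182.43987786] [-40.66684129  41.79974445] 74.96806667935793
[-0.34  0.61  1.21  0.    1.32 -0.54] t 57.7 pos [ 667.1 -173.6  200.3] w 74.9 gf 0.0 F [-0.2  0.2  0.2]
[-3.41726693e-01  7.57671041e-01  1.32299622e+00  1.84226187e-04
  1.06056787e+00 -5.38446945e-01]
[-3.93996653e-01  5.65863978e-01  1.39596970e+00  1.93883241e-04
  1.17941033e+00 -5.90700891e-01]
[-5.09794079e-01  3.96257352e-01  1.59090322e+00  2.38731264e-04
  1.15410649e+00 -7.06520976e-01]
```

Run:
```python
from h import *
def b(a): return [*world(-0.5+180*np.cos(a),0.4),30+180*np.sin(a)]
effector.move_gripper(45,25)
line(b(0.2),120); print(st())
effector.move_gripper(0,25); print(st())
A=np.linspace(0.2,1.585,13)[1:]
for a in A:
    line(b(a),100); s=st()
    print(round(a,2),s)
    if readout.observe()['grip_width']<12: print('LOST'); break
```

```text
t 59.6 pos [ 668.1 -174.2   66.6] w 45.3 gf 0.0 F [ 0.  -0.7  0.9]
t 60.2 pos [ 667.  -174.3   65.3] w 13.4 gf 25.0 F [-5.2 -1.8 -1.2]
0.32 t 60.6 pos [ 661.4 -175.3   86.3] w 13.1 gf 25.0 F [-7.5 -3.  -4.2]
0.43 t 60.9 pos [ 653.5 -176.8  106.3] w 13.1 gf 25.0 F [-8.7 -3.6 -6.1]
0.55 t 61.3 pos [ 643.6 -178.7  124.9] w 13.2 gf 25.0 F [-10.3  -3.4  -8.4]
0.66 t 61.6 pos [ 631.9 -181.   142.3] w 13.1 gf 25.0 F [-10.7  -3.7  -9.7]
0.78 t 62.0 pos [ 618.5 -183.6  158.2] w 13.5 gf 25.0 F [-9.  -2.2 -9.3]
0.89 t 62.4 pos [ 603.5 -186.6  172.3] w 13.5 gf 25.0 F [-7.2  0.  -9.3]
1.01 t 62.7 pos [ 587.3 -189.8  184.5] w 13.5 gf 25.0 F [-2.7  2.5 -4. ]
1.12 t 63.1 pos [ 570.6 -193.1  194.4] w 13.2 gf 25.0 F [1.2 7.1 0.9]
1.24 t 63.4 pos [ 551.9 -196.9  202.5] w 13.2 gf 25.0 F [0.7 6.4 4.6]
1.35 t 63.8 pos [ 532.5 -200.7  208.1] w 13.3 gf 25.0 F [3.5 8.4 4.9]
1.47 t 64.2 pos [ 512.3 -204.8  211.1] w 13.4 gf 25.0 F [-2.4  6.7 10.9]
1.58 t 64.5 pos [ 492.7 -208.9  211.7] w 13.1 gf 25.0 F [3.9 7.  6.3]
```

Run:
```python
from h import *
print(st()); effector.move_gripper(60); print(st())
p=readout.observe()['ee_pos']-[0,0,172]; line([p[0],p[1],290],200)
e=C-75*ang(best([*C,470],YAW)+90); line([*e,360],250); env.pause(.3)
k=cap('wrist'); P=cloud(k); X,Y=local(P,C); z=P[:,:,2]
m=(z>203)&(z<225)&(abs(X)<60)&(abs(Y)<60); print('bar',m.sum(),np.percentile(X[m],[2,98]),np.percentile(Y[m],[1,99]),np.percentile(z[m],95))
for H in (130,102,74,42):
    m=(abs(z-H)<2)&(abs(X)<50)&(abs(Y)<58); print(H,m.sum(),X[m].min().round(1),X[m].max().round(1),Y[m].min().round(1),Y[m].max().round(1))
goto([480,300,250],0); env.pause(.3)
b=cap('scene'); a=cap('top')
x=cv2.resize(k['pixels'],(400,300)); y=cv2.resize(b['pixels'][330:480,110:310],(400,300)); w=cv2.resize(a['pixels'][130:280,430:630],(400,300)); v=cv2.resize(b['pixels'],(400,300))
cv2.imwrite('pics/fin.png',np.vstack([np.hstack([x,y]),np.hstack([w,v])])[:,:,::-1])
P=cloud(a); X,Y=local(P,C); z=P[:,:,2]
m=(z>50)&(z<60)&(Y<-150)&(Y>-220)&(abs(X-50)<40); print('knob',np.median(X[m]),np.median(Y[m])); 
m=(z>203)&(z<225)&(abs(X)<60)&(abs(Y)<60); print('bar top',m.sum(),np.percentile(X[m],[2,98])); print(st())
```

```text
t 64.5 pos [ 492.7 -208.9  211.7] w 13.1 gf 25.0 F [3.9 7.  6.3]
t 65.4 pos [ 492.2 -208.9  210. ] w 60.2 gf 0.0 F [ 0.2 -0.1 -0.6]
bar 2528 [-7.00251527  6.14779497] [-57.97164155  58.34907486] 217.45605279155754
130 2244 -25.6 26.3 -31.8 31.3Traceback (most recent call last):
  File "<stdin>", line 8, in <module>
    return umr_minimum(a, axis, None, out, keepdims, initial, where)
ValueError: zero-size array to reduction operation minimum which has no identity
```

Run:
```python
from h import *
k=cap('wrist'); P=cloud(k); X,Y=local(P,C); z=P[:,:,2]
for H in (74,42):
    m=(abs(z-H)<2)&(abs(X)<50)&(abs(Y)<58); print(H,m.sum(),X[m].min().round(1),X[m].max().round(1),Y[m].min().round(1),Y[m].max().round(1))
goto([480,300,300],0); env.pause(.3)
b=cap('scene'); a=cap('top')
x=cv2.resize(k['pixels'],(400,300)); y=cv2.resize(b['pixels'][330:480,110:310],(400,300)); w=cv2.resize(a['pixels'][130:280,430:630],(400,300)); v=cv2.resize(b['pixels'],(400,300))
cv2.imwrite('pics/fin.png',np.vstack([np.hstack([x,y]),np.hstack([w,v])])[:,:,::-1])
P=cloud(a); X,Y=local(P,C); z=P[:,:,2]
m=(z>50)&(z<60)&(Y<-150)&(Y>-220)&(abs(X-50)<40); print('knob',np.median(X[m]),np.median(Y[m])); print(st())
```

```text
74 423 -30.6 31.2 -41.5 40.7
42 796 -32.5 35.3 -55.7 54.8
knob 46.30643863773018 -195.94616415772464
t 69.4 pos [480.1 299.9 300. ] w 59.9 gf 0.0 F [-0.5  0.4 -0.1]
```

View pics/fin.png

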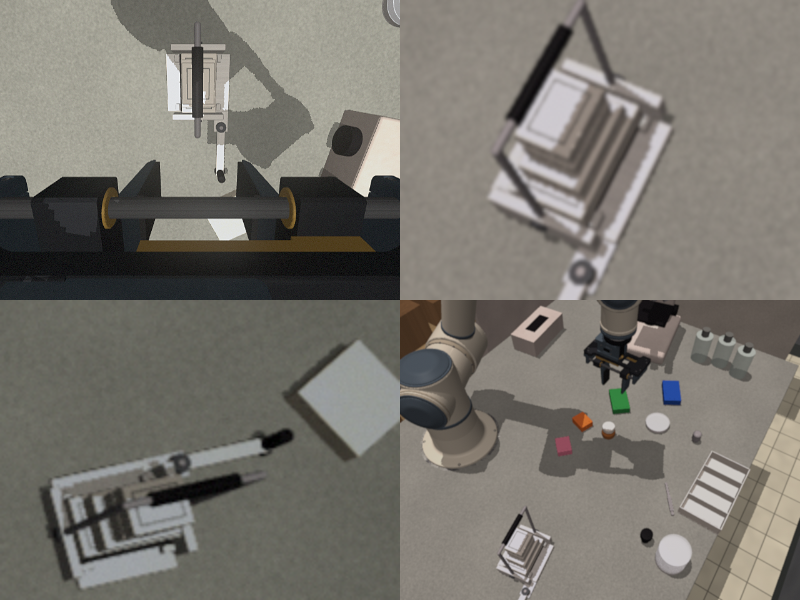

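The column is square, with the handle upright over it at (198,90) in the wrist panel, the leg straight out, and the other things untouched. Handing in.

Run:
```python
from h import *
print(order.hand_in())
```

```text
the job is handed in; nothing more can be done
None
```

The job is handed in at about 70 s on the robot clock: I swung the leg out to its stop first, then stacked the four white boxes I found (long, large, small, small) square on the pad to within about 1.5 mm, then swung the handle up to its upright stop; nothing else was touched, and the hand-in returned no verdict.

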